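Stack the cube-mold carrier on its base tray

TASK

Pick up the teal carrier that holds the grey cube mold and stack it on the empty teal base tray, gently and without dropping it, so that all four corner lugs sit in the base's corner sockets and it rests level. Either way round along the base is fine. Leave the carrier with the orange mold where it stands.

Things in the scene. Friction and masses are not known exactly. Their poses are not given: they have to be found in the camera images.
- cube_carrier: Loose teal tray to stack, 150 (x) by 116 mm (y), 0.45 kg, with a grey mold of 4 by 3 cavities. Stands on 4 round lugs, 14 mm thick (tips 9), 16 mm long, at x +-60, y +-43. Dark carry bar along x over the middle: 146 mm long, 16 thick in y, 66 to 92 mm above the origin, free underneath; tray walls end at 43, mold at 47 mm. Origin: centre, at lug-tip (counter) level; z up. Starts upright.
- base_tray: Empty teal base tray without bar, fixed, 162 (x) by 128 mm (y). 4 square corner sockets at x +-60, y +-43 mm: 36 mm wide inside, 20 deep, walls 3; their rims are its top, 40 mm up. A stacked carrier rests on the rims, lugs 16 mm deep, its origin 24 mm above this one, x axes parallel (either way round), about 11 mm play each way. Origin: centre of underside, on the counter; z up.
- loaf_carrier: Look-alike to leave alone: the same loose teal carrier with the same lugs and carry bar (sizes and origin as for the cube carrier, 92 mm high), but holding an orange mold with two large cavities.
Things that resemble listed ones, but are neither listed nor needed, are in the scene too. What is shaped like the base_tray but blue or red is not meant.

How it is judged:
By the outcome, as a careful person would: the job done as asked, in the order asked, and still so for the second after the job is handed in, with the robot touching nothing.
It also fails if it takes over 38 s, if anything falls off the work surface, if the arm or the gripper's body presses on something with over 40 N, if the wrist force passes 120 N, or if a joint passes its speed limit or range.

ROBOT

A 6-joint arm with a two-finger parallel gripper is mounted at the origin on the work surface. World frame = base frame: x ahead of the robot, y to its left, z up, the work surface at z = 0. Lengths are in mm, angles in rad, forces in N, time in s.
With the tool pointing down it reaches from about 250 to 725 mm from the base axis. Payload 4 kg.
Tool frame: the origin (TCP) lies on the centre line of the jaws, within the pads' length; the fingertips stand 14 mm ahead of it and the grasp point (between the pads) lies 5 mm behind it (tcp_to_tips is the distance from the TCP to the fingertips, in mm); z points along the fingers, x is the direction in which the jaws open and shut, and the axes are right-handed (so a half turn about z gives the same grasp; the last joint's range is limited). The gripper opens to 85 mm and grips with 20 to 120 N. Pads are 22 mm wide; open, the fingers measure 114 mm over their backs; the gripper's body (76 mm by 85 mm) begins 54 mm behind the grasp point. The pads swing forward as they close: fully open they stand 13 mm farther back than shut.
Start: joints at [1.197, 0.241, 0.005, 1.335, 0, 1.571], TCP at [182.576, 465.473, 245.306] pointing down, gripper open.
Joint ranges: [-2.72, 2.72], [-1.05, 1.87], [-1.09, 1.28], [-1.99, 2.15], [-1.42, 1.44], [-3.14, 3.14]. Speed limits (rad/s): [2.79, 2.79, 3.14, 3.14, 3.14, 3.14].

INTERFACE

Orientations are given as a rotation vector (axis times angle).
In Python, from workcell import observe, grab_frame, camera_params, hand_in, tcp_to_tips gives the robot as it stands.
- The arm moves only by the tool arm_command, never from a script. Its argument "commands" is a list of rows, each a list of 3 entries, a list of its own where there are three numbers: the turn, a rotation vector about the tool's x, y, z in rad, then the shift along the tool's x, y, z in mm, then the gripper's target within -1 to 1 (shut at 1, half-way at 0, fully open at -1). In form: [[[ax, ay, az], [dx, dy, dz], grip], ...]. A call has 1 to 5 rows; each row shifts and turns the commanded pose from where the row before left it, along the tool's axes as they then stand; what a row does not reach is not made up. A row lasts 1/8 s, in which the tool goes at most 62.5 mm and 10.7 degrees, less where a joint would pass 70% of its speed; a pose out of reach is approached as far as the arm can. A call is refused whole if a number of a shift passes 62.5 or a number of a turn 0.188, either way. A call with a gripper value outside its range is refused whole. The fingers move at their own pace and stop on an object; "grip_force" is the grip in N (left out, the last holds). Time passes only in rows, so rows that do not move let the fingers close. It gives the time, the measured TCP pose, the force and the opening at its end, in the units of the state.
- observe(): the state, without advancing time (a new reading comes with each control period).
- grab_frame(name): name is "scene" or "top" or "wrist"; returns the picture (480x640x3 uint8, red, green, blue); there is no depth.
- camera_params(name): a dict with "fov_y" (degrees; the focal length in pixels is half the picture's height over the tangent of half this angle, whatever the lens; pixels are square), "cx", "cy" (the principal point, pixels), "dist_coeffs" ([k1, k2, p1, p2, k3] as OpenCV has them; the pictures are not rectified), "view" (4x4, takes a point from world to camera coordinates); the wrist camera has in their place "T_tool_cam" (4x4, takes a point from camera to tool coordinates, whose origin is the TCP and whose axes are the tool frame's). Camera axes: x right, y down, z forward; pixel columns grow to the right and rows downward; lengths in mm; the calibration is good to about 2 mm. A picture is of the moment at which its call begins: read the wrist's pose just before it. camera_params takes no time and is no camera call.
- hand_in(): hands the job in, once; it reports no verdict.
The state is a dict: "t": time; "q": joint angles; "qd": joint speeds; "tau": joint torques, N m; "eef_pos": TCP position; "tool_rot": TCP orientation; "wrist_force": force on the tool from outside, world axes, zero at the start; "ft_torque": the same for the moment, N m; "grip_width": finger opening in mm.
Only numpy, scipy, OpenCV 4.12 (cv2) and the standard library are available. Lean on these libraries where they do the work, as an engineer would, in place of code of your own. Each camera call takes 0.05 s, during which the arm holds its last target. There are 200 camera calls.

## Working session

There is one attempt and no reset: what is moved stays moved. The work goes in short steps, Python scripts to look and compute and a tool call to move; the robot and the scene stay as the last step left them, time stands still between calls to the robot, and variables do not carry over. Pictures are saved under pics/ and viewed, about 8 in all and at most 12, crops included, and the job is handed in when it is done.

Besides the shell and the picture viewer there is one more tool, called after "Request:" as name(argument=value, ...) on one line, values as JSON. arm_command: Moves the arm, as the interface text tells. Its arguments: {"type":"object","properties":{"commands":{"type":"array","items":{"type":"array"}},"grip_force":{"type":"number"}},"required":["commands"]}

```bash
mkdir -p pics; ls; python3 - <<'E'
from workcell import *
import cv2,json
s=observe();print(s)
for n in("scene","top","wrist"):
    f=grab_frame(n);cv2.imwrite(f"pics/{n}0.png",f[:,:,::-1]);print(n,camera_params(n))
E
```

```text
pics
{'t': 0.0, 'q': array([ 1.19697642e+00,  2.41445985e-01,  3.71395576e-03,  1.33521435e+00,
       -9.07681479e-06,  1.57080674e+00]), 'qd': array([-6.70809753e-04,  2.65358080e-04, -3.70019760e-04,  1.30475006e-03,
       -2.18785414e-05,  3.41227361e-04]), 'tau': array([-4.85331893e-04, -3.72317040e+01,  2.52409208e+01,  1.70722324e-02,
       -2.03574893e-05, -6.06352685e-06]), 'eef_pos': array([182.36549462, 464.89749058, 244.39253947]), 'tool_rot': array([ 2.59454826,  1.76925388, -0.00278116]), 'wrist_force': array([-0.63118273,  0.02621079,  0.25610834]), 'ft_torque': array([ 0.00165409,  0.03803667, -0.03242952]), 'grip_width': 85.31479057517143}
scene {'fov_y': 56.752314883836455, 'cx': 321.96461549582557, 'cy': 246.71720630639123, 'dist_coeffs': array([-0.07081515,  0.        ,  0.        ,  0.        ,  0.        ]), 'view': array([[-1.83481108e-01,  9.82738014e-01,  2.36786713e-02,
         7.11672336e+01],
       [ 5.64425053e-01,  1.25040610e-01, -8.15959071e-01,
        -2.15068024e+02],
       [-8.04834792e-01, -1.36348239e-01, -5.77624545e-01,
         1.20971017
[... 450 characters left out ...]
    [ 9.85176435e-02, -1.62972991e-02, -9.95001845e-01,
         1.08466914e+03],
       [ 0.00000000e+00,  0.00000000e+00,  0.00000000e+00,
         1.00000000e+00]])}
wrist {'fov_y': 68.32413833362148, 'cx': 320.42498211346964, 'cy': 238.85981576945446, 'dist_coeffs': array([-0.04569218,  0.        ,  0.        ,  0.        ,  0.        ]), 'T_tool_cam': array([[ 9.99999895e-01,  3.61942277e-04, -2.79391559e-04,
        -1.93466313e-01],
       [-2.75054489e-04,  9.64314339e-01,  2.64759852e-01,
        -6.76194330e+01],
       [ 3.65249070e-04, -2.64759748e-01,  9.64314338e-01,
        -1.28483609e+02],
       [ 0.00000000e+00,  0.00000000e+00,  0.00000000e+00,
         1.00000000e+00]])}
```

View pics/top0.png

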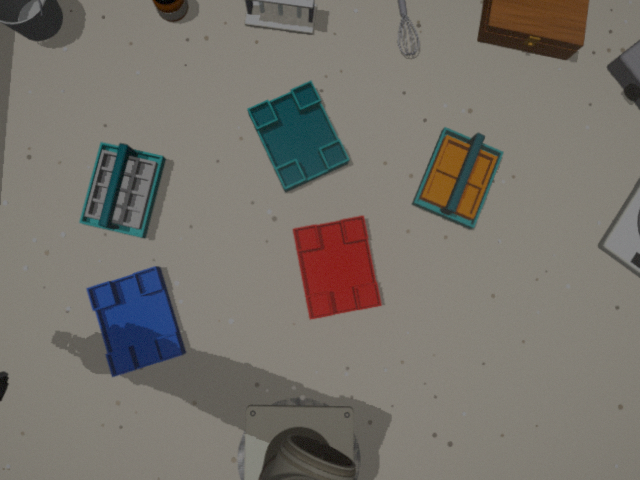

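View pics/scene0.png

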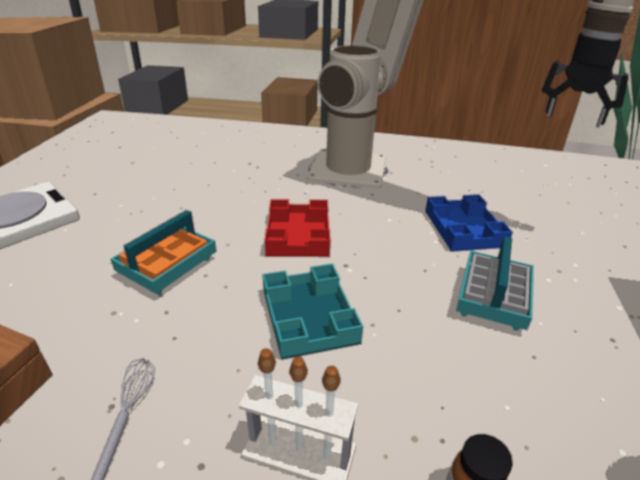

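Top view: the cube carrier is at about (123,190), with its bar from (123,148) to (108,225). The empty teal base is at about (298,137), the loaf carrier at (460,178), and the red and blue decoys sit lower. The scene view agrees.

```bash
cat > h.py <<'E'
import numpy as np,cv2
from workcell import *
from scipy.spatial.transform import Rotation as R
def K(p):
    f=240/np.tan(np.radians(p["fov_y"]/2));return np.array([[f,0,p["cx"]],[0,f,p["cy"]],[0,0,1]])
def cast(name,px,z,s=None):
    p=camera_params(name)
    u=cv2.undistortPoints(np.array(px,float).reshape(-1,1,2),K(p),p["dist_coeffs"]).reshape(-1,2)
    d=np.c_[u,np.ones(len(u))]
    if name=="wrist":
        T=np.eye(4);T[:3,:3]=R.from_rotvec(s["tool_rot"]).as_matrix();T[:3,3]=s["eef_pos"];T=T@p["T_tool_cam"]
    else: T=np.linalg.inv(p["view"])
    d=d@T[:3,:3].T;c=T[:3,3]
    return c+d*((z-c[2])/d[:,2])[:,None]
E
python3 - <<'E'
from h import *
im=cv2.imread("pics/top0.png");hsv=cv2.cvtColor(im,cv2.COLOR_BGR2HSV)
print(hsv[190,115:135:2],hsv[137,298])
m=cv2.inRange(hsv,(80,90,30),(98,255,255))
for c in cv2.findContours(cv2.morphologyEx(m,cv2.MORPH_CLOSE,np.ones((5,5))),0,2)[0]:
    if cv2.contourArea(c)<400: continue
    w=cast("top",c.reshape(-1,2),40)[:,:2].astype(np.float32)
    print(cv2.boundingRect(c),cv2.minAreaRect(w))
b=cast("top",[(123,148),(108,225)],92);print("bar",b,np.linalg.norm(b[0]-b[1]),np.arctan2(*(b[0]-b[1])[1::-1]))
s=observe();print(R.from_rotvec(s["tool_rot"]).as_matrix().round(3))
E
```

```text
[[ 93 186  52]
 [ 92 114  29]
 [ 94  51  40]
 [135   7  75]
 [150   3  76]
 [150   6  80]
 [150   7  77]
 [105   6  80]
 [170  10  77]
 [150   6  87]] [ 95 166  80]
(80, 143, 85, 94) ((473.42822265625, 323.22161865234375), (120.75755310058594, 154.28916931152344), 78.27442169189453)
(414, 128, 89, 100) ((512.8523559570312, -277.53985595703125), (116.71910095214844, 163.741455078125), 68.16022491455078)
(248, 81, 101, 109) ((575.6724853515625, 13.685295104980469), (165.31886291503906, 128.03134155273438), 26.09027862548828)
bar [[533.86264417 310.51960513  92.        ]
 [401.67479744 328.97483959  92.        ]] 133.4699310815819 -0.13871704798148532
[[ 0.365  0.931 -0.001]
 [ 0.931 -0.365 -0.001]
 [-0.002 -0.    -1.   ]]
```

Request:
arm_command(commands=[[[0, 0, 0], [-5, 54, 0], -1], [[0, 0, 0], [-5, 54, 0], -1], [[0, 0, 0], [-5, 54, 0], -1], [[0, 0, 0], [-5, 54, 0], -1], [[0, 0, 0], [-5, 54, 0], -1]], grip_force=60)

```text
t: 0.78
eef_pos: [426.1, 342.6, 245.0]
tool_rot: [-2.595, -1.77, 0.001]
wrist_force: [0.1, 1.9, 0.2]
grip_width: 85.3
```

Request:
arm_command(commands=[[[0, 0, 0], [-1, 53, 0], -1], [[0, 0, -0.17], [0, 0, 0], -1], [[0, 0, 0], [0, 0, 0], -1], [[0, 0, 0], [0, 0, 0], -1]])

```text
t: 1.27
eef_pos: [473.2, 323.5, 245.1]
tool_rot: [-2.437, -1.982, 0.001]
wrist_force: [-0.9, 0.2, -0.0]
grip_width: 85.2
```

```bash
python3 - <<'E'
from h import *
s=observe();f=grab_frame("wrist");cv2.imwrite("pics/w1.png",f[:,:,::-1])
np.savez("w1.npz",**s)
print(s["t"],s["eef_pos"],R.from_rotvec(s["tool_rot"]).as_matrix().round(3),s["qd"].round(3))
E
```

```text
1.275 [473.23114758 323.49536804 245.08693469] [[ 0.204  0.979 -0.001]
 [ 0.979 -0.204 -0.   ]
 [-0.    -0.    -1.   ]] [ 0.009 -0.006  0.     0.    -0.    -0.009]
```

View pics/w1.png

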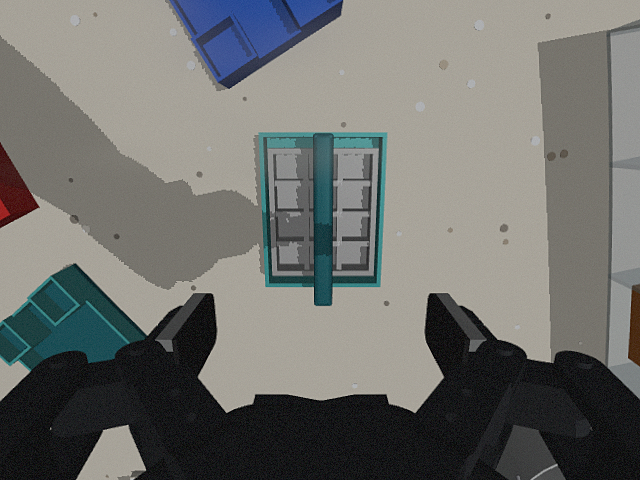

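The wrist view shows the cube carrier, grey 4x3 mold, with the bar nearly upright in the picture from (323,134) to (323,304). It is already aligned with the jaws.

```bash
python3 - <<'E'
from h import *
s=dict(np.load("w1.npz"));M=R.from_rotvec(s["tool_rot"]).as_matrix()
im=cv2.imread("pics/w1.png");hsv=cv2.cvtColor(im,cv2.COLOR_BGR2HSV)
for r in(150,210,270): print(r,hsv[r,308:338:3].tolist())
for px,z in(([(323.5,134),(323,303)],92),([(260,133),(386,133),(381,287),(266,287)],43)):
    w=cast("wrist",px,z,s);t=(w-s["eef_pos"])@M
    print(w.round(1).tolist(),"tool mean",t.mean(0).round(1),t.round(1).tolist(),"len",np.linalg.norm(w[0]-w[1]))
E
```

```text
150 [[90, 5, 107], [90, 5, 109], [95, 62, 82], [95, 93, 99], [95, 91, 106], [94, 95, 110], [94, 104, 108], [95, 90, 105], [97, 86, 80], [38, 7, 153]]
210 [[0, 2, 103], [150, 4, 57], [96, 140, 62], [92, 164, 84], [93, 148, 95], [95, 152, 94], [94, 151, 98], [93, 158, 84], [97, 172, 52], [10, 14, 56]]
270 [[83, 15, 67], [102, 19, 66], [98, 218, 48], [93, 206, 73], [93, 155, 89], [93, 176, 84], [94, 151, 91], [95, 167, 81], [108, 81, 47], [60, 4, 69]]
[[401.4, 340.6, 92.0], [539.7, 311.7, 92.0]] tool mean [  2.1  -3.1 153.1] [[2.2, -73.7, 153.1], [2.1, 67.5, 153.1]] len 141.20190722156025
[[387.9, 285.4, 43.0], [410.9, 396.5, 43.0], [557.4, 368.1, 43.0], [533.8, 254.5, 43.0]] tool mean [  2.5  -1.1 202.1] [[-54.6, -75.7, 202.1], [58.9, -75.8, 202.1], [61.0, 73.4, 202.0], [-55.1, 73.5, 202.1]] len 113.46026172516002
```

Request:
arm_command(commands=[[[0, 0, 0], [2, -2, 45], -1], [[0, 0, 0], [0, 0, 45], -1], [[0, 0, 0], [0, 0, 45], -1], [[0, 0, 0], [0, 0, 36], -1], [[0, 0, 0], [0, 0, 0], 0]])

```text
t: 1.95
eef_pos: [469.3, 324.6, 71.5]
tool_rot: [-2.435, -1.984, 0.011]
wrist_force: [-0.6, -0.1, -0.3]
grip_width: 69.5
```

Request:
arm_command(commands=[[[0, 0, 0], [0, 0, 0], 1], [[0, 0, 0], [0, 0, 0], 1], [[0, 0, 0], [0, 0, 0], 1], [[0, 0, 0], [0, 0, 0], 1], [[0, 0, 0], [0, 0, 0], 1]])

```text
t: 2.58
eef_pos: [473.2, 325.9, 76.1]
tool_rot: [2.436, 1.983, 0.004]
wrist_force: [-0.2, -1.5, 6.7]
grip_width: 15.0
```

```bash
python3 - <<'E'
from h import *
s=observe();f=grab_frame("wrist");cv2.imwrite("pics/w2.png",f[:,:,::-1])
print(s["t"],s["eef_pos"],s["wrist_force"],s["grip_width"])
E
```

```text
2.575 [473.15240675 325.8601736   76.05259495] [-0.1801719  -1.52845156  6.66600698] 14.95750927771699
```

View pics/w2.png

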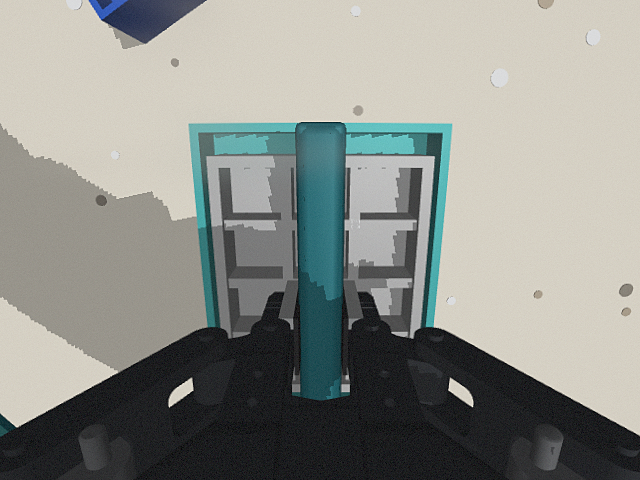

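Gripped on the bar (15 mm opening; the bar sits centred between the pads at about (320,330)). Lifting gently.

Request:
arm_command(commands=[[[0, 0, 0], [0, 0, 0], 1], [[0, 0, 0], [0, 0, -8], 1], [[0, 0, 0], [0, 0, -20], 1], [[0, 0, 0], [0, 0, -35], 1], [[0, 0, 0], [0, 0, -40], 1]], grip_force=100)

```text
t: 3.25
eef_pos: [471.0, 325.0, 176.7]
tool_rot: [-2.435, -1.984, 0.007]
wrist_force: [0.6, 0.7, -4.7]
grip_width: 14.6
```

Request:
arm_command(commands=[[[0, 0, 0], [0, 0, -25], 1], [[0, 0, 0], [0, 0, -10], 1], [[0, 0, 0], [0, 0, 0], 1], [[0, 0, 0], [0, 0, 0], 1]])

```text
t: 3.75
eef_pos: [471.4, 325.1, 210.5]
tool_rot: [-2.436, -1.984, 0.005]
wrist_force: [-0.3, 0.4, -4.2]
grip_width: 14.1
```

```bash
python3 - <<'E'
from h import *
s=observe();f=grab_frame("top");g=grab_frame("scene");cv2.imwrite("pics/top1.png",f[:,:,::-1]);cv2.imwrite("pics/s1.png",g[:,:,::-1])
cv2.imwrite("pics/basecrop.png",cv2.resize(f[70:200,240:360,::-1],None,fx=4.5,fy=4.5,interpolation=cv2.INTER_CUBIC))
print(s["t"],s["eef_pos"],s["wrist_force"],s["ft_torque"],s["grip_width"],R.from_rotvec(s["tool_rot"]).as_matrix().round(3))
E
```

```text
3.75 [471.35329015 325.12497963 210.45872789] [-0.30019881  0.36899725 -4.23447261] [0.01410728 0.02712353 0.02127229] 14.125762372995153 [[ 0.202  0.979 -0.003]
 [ 0.979 -0.202 -0.002]
 [-0.002 -0.002 -1.   ]]
```

View pics/basecrop.png

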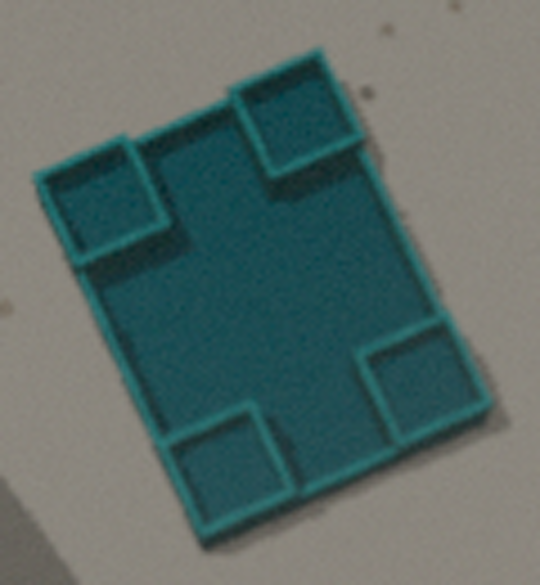

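View pics/s1.png

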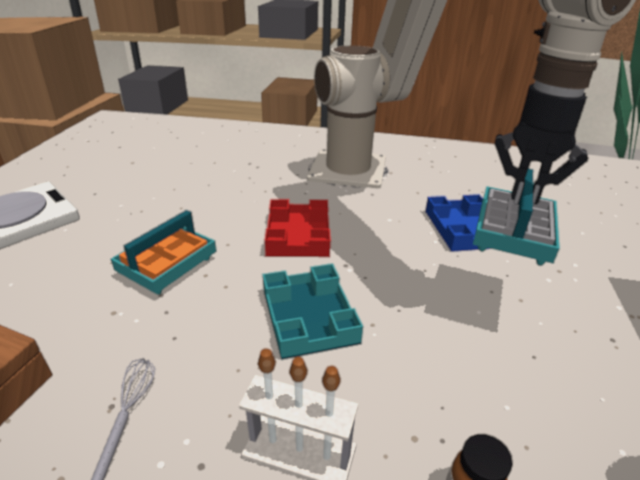

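The carrier hangs level in the scene view. The crop shows the base's outer rim corners at about (37,178), (322,50), (490,402) and (203,538).

```bash
python3 - <<'E'
from h import *
c=np.array([(37,178),(322,50),(490,402),(203,538)])/4.5+[239.6,69.6]
w=cast("top",c,40)[:,:2];m=w.mean(0);d=w[0]+w[1]-w[2]-w[3];yaw=np.arctan2(d[1],d[0])
print(w.round(1),m,yaw,[np.linalg.norm(w[i]-w[i-1]).round(1) for i in range(4)])
s=observe();M=R.from_rotvec(s["tool_rot"]).as_matrix()
ya=np.arctan2(M[1,1],M[0,1]);print("tool y yaw",ya,"turn about tool z",-(yaw-ya))
# carrier centre at tool (0,-1.5)
t=m+1.5*np.array([np.cos(yaw),np.sin(yaw)]);D=np.r_[t-s["eef_pos"][:2],0];print("tcp goal",t,"D tool",D@M)
E
```

```text
[[621.1 104.7]
 [676.9  -8. ]
 [534.2 -77.4]
 [477.1  34.8]] [577.3316157   13.55717204] 0.4521394814089811 [np.float64(160.0), np.float64(125.7), np.float64(158.6), np.float64(125.9)]
tool y yaw -0.2038326500049965 turn about tool z -0.6559721314139776
tcp goal [578.68088736  14.21250858] D tool [-282.83719311  167.91812857    0.28403791]
```

Request:
arm_command(commands=[[[0, 0, 0], [-18, 10, 0], 1], [[0, 0, 0], [-36, 22, 0], 1], [[0, 0, 0], [-45, 27, 0], 1], [[0, 0, 0], [-45, 27, 0], 1], [[0, 0, 0], [-45, 27, 0], 1]])

```text
t: 4.47
eef_pos: [544.7, 115.1, 211.9]
tool_rot: [2.436, 1.983, -0.001]
wrist_force: [1.9, 0.3, -5.2]
grip_width: 14.5
```

Request:
arm_command(commands=[[[0, 0, 0], [-45, 27, 0], 1], [[0, 0, 0], [-30, 17, 0], 1], [[0, 0, 0], [-14, 8, 0], 1], [[0, 0, 0], [-5, 3, 0], 1], [[0, 0, -0.05], [0, 0, 0], 1]])

```text
t: 5.1
eef_pos: [579.2, 14.9, 212.1]
tool_rot: [-2.383, -2.046, 0.0]
wrist_force: [-0.7, 1.1, -4.9]
grip_width: 14.6
```

Request:
arm_command(commands=[[[0, 0, -0.12], [0, 0, 0], 1], [[0, 0, -0.15], [0, 0, 0], 1], [[0, 0, -0.15], [0, 0, 0], 1], [[0, 0, -0.12], [0, 0, 0], 1], [[0, 0, -0.066], [0, 0, 0], 1]])

```text
t: 5.72
eef_pos: [579.0, 16.1, 212.2]
tool_rot: [-1.66, -2.666, -0.0]
wrist_force: [1.0, -0.4, -5.2]
grip_width: 14.5
```

Request:
arm_command(commands=[[[0, 0, 0], [0, 0, 20], 1], [[0, 0, 0], [0, 0, 30], 1], [[0, 0, 0], [0, 0, 12], 1], [[0, 0, 0], [0, 0, 0], 1], [[0, 0, 0], [0, 0, 0], 1]])

```text
t: 6.35
eef_pos: [580.3, 14.9, 151.5]
tool_rot: [1.665, 2.662, 0.002]
wrist_force: [0.6, 0.1, -4.4]
grip_width: 14.6
```

```bash
python3 - <<'E'
from h import *
s=observe();f=grab_frame("top");g=grab_frame("scene")
cv2.imwrite("pics/c2.png",np.hstack([cv2.resize(a,(400,400),interpolation=cv2.INTER_CUBIC) for a in(f[50:220,210:380,::-1],g[180:380,210:410,::-1])]))
M=R.from_rotvec(s["tool_rot"]).as_matrix()
print(s["t"],s["eef_pos"],np.arctan2(M[1,1],M[0,1]),M[2].round(4),s["wrist_force"],s["ft_torque"])
E
```

```text
6.35 [580.30375994  14.91766542 151.54986542] 0.45273585615937517 [-8.e-04  2.e-03 -1.e+00] [ 0.62094262  0.0521343  -4.38322708] [-4.61350391e-06 -1.37903671e-02 -1.35263624e-02]
```

View pics/c2.png

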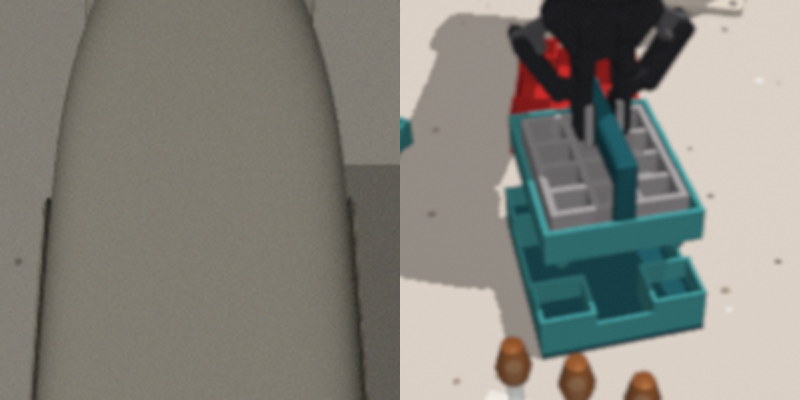

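The scene crop shows the carrier aligned above the base. Carrier rim corners are at (545,237), (703,210), (648,100) and (512,118); the base's front rim corners are at (541,322) and (705,290). The arm blocks the top camera. I'll check the offset from the scene view.

```bash
python3 - <<'E'
from h import *
g=lambda l:(np.array(l)-[400,0])/2+[210,180]
a=cast("scene",g([(545,237),(703,210),(648,100),(512,118)]),119)[:,:2]
b=cast("scene",g([(541,322),(705,290)]),40)[:,:2]
print(a.round(1).tolist(),a.mean(0),b.round(1).tolist())
y=.452;u=np.array([np.cos(y),np.sin(y)]);B=np.array([577.3,13.6])
for n,p,L,W in(("car",a[:2],75,58),("base",b,81,64)):
    m=p.mean(0)-L*u;print(n,"centre from front edge",m,"tool(x,y) off base",[(m-B)@[-u[1],u[0]],(m-B)@u],"edge yaw",np.arctan2(*(p[1]-p[0])[::-1])-np.pi/2)
E
```

```text
[[677.1, -2.9], [626.6, 98.2], [495.6, 37.6], [545.5, -64.6]] [586.18300233  17.06344457] [[681.6, -7.0], [625.0, 105.6]]
car centre from front edge [584.34305642  14.90726811] tool(x,y) off base [np.float64(-1.9001782653326493), np.float64(6.906729775268108)] edge yaw 0.4632612013587192
base centre from front edge [580.40648532  13.90261666] tool(x,y) off base [np.float64(-1.0845792945943225), np.float64(2.926690218371863)] edge yaw 0.46582299223217305
```

Request:
arm_command(commands=[[[0, 0, 0], [0, -3, 12], 1], [[0, 0, 0], [0, 0, 15], 1], [[0, 0, 0], [0, 0, 8], 1], [[0, 0, 0], [0, 0, 5], 1], [[0, 0, 0], [0, 0, 0], 1]])

```text
t: 7.08
eef_pos: [576.5, 13.3, 109.7]
tool_rot: [-1.666, -2.662, 0.001]
wrist_force: [0.2, 0.1, -4.6]
grip_width: 14.3
```

```bash
python3 - <<'E'
from h import *
s=observe();g=grab_frame("scene")
cv2.imwrite("pics/c3.png",cv2.resize(g[210:370,240:380,::-1],None,fx=3.7,fy=3.7,interpolation=cv2.INTER_CUBIC))
print(s["t"],s["eef_pos"],s["wrist_force"],s["ft_torque"])
E
```

```text
7.075 [576.49589586  13.25634647 109.7148055 ] [ 0.18759665  0.08089891 -4.55025574] [ 0.00042714  0.00896254 -0.00673092]
```

View pics/c3.png

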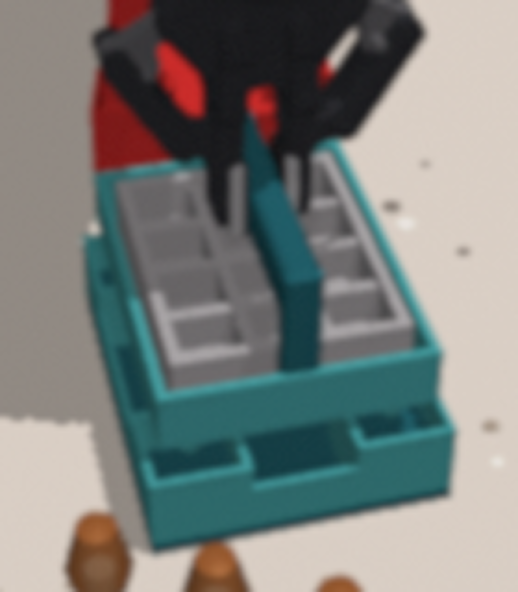

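Lug tips are inside the sockets (the front socket rims are visible under the carrier at about (195,460) and (400,420)) and the only force is the carrier's weight. I'll lower it slowly to contact.

Request:
arm_command(commands=[[[0, 0, 0], [0, 0, 2], 1], [[0, 0, 0], [0, 0, 2], 1], [[0, 0, 0], [0, 0, 2], 1], [[0, 0, 0], [0, 0, 1], 1], [[0, 0, 0], [0, 0, 0], 1]])

```text
t: 7.75
eef_pos: [576.7, 13.2, 103.2]
tool_rot: [-1.667, -2.663, 0.0]
wrist_force: [0.0, -0.1, -4.7]
grip_width: 14.5
```

Request:
arm_command(commands=[[[0, 0, 0], [0, 0, 1], 1], [[0, 0, 0], [0, 0, 1], 1], [[0, 0, 0], [0, 0, 0], 1]])

```text
t: 8.12
eef_pos: [576.7, 13.2, 101.2]
tool_rot: [-1.667, -2.663, 0.0]
wrist_force: [1.5, 0.0, -4.1]
grip_width: 14.5
```

Request:
arm_command(commands=[[[0, 0, 0], [0, 0, 0.7], 1], [[0, 0, 0], [0, 0, 0.7], 1], [[0, 0, 0], [0, 0, 0], 1]])

```text
t: 8.5
eef_pos: [576.9, 13.2, 100.3]
tool_rot: [1.667, 2.663, 0.0]
wrist_force: [-1.5, -0.3, -0.9]
grip_width: 14.1
```

Request:
arm_command(commands=[[[0, 0, 0], [0, 0, 0.5], 1], [[0, 0, 0], [0, 0, 0.5], 1], [[0, 0, 0], [0, 0, 0], 1]])

```text
t: 8.88
eef_pos: [576.9, 13.0, 100.2]
tool_rot: [1.667, 2.662, 0.001]
wrist_force: [-3.8, -1.9, 6.2]
grip_width: 14.6
```

Seated: the TCP is at 100 = 76 + 24, with a 6 N push. I'll open slowly and retreat.

Request:
arm_command(commands=[[[0, 0, 0], [0, 0, 0], 0.7], [[0, 0, 0], [0, 0, 0], 0.4], [[0, 0, 0], [0, 0, 0], 0], [[0, 0, 0], [0, 0, 0], -0.5], [[0, 0, 0], [0, 0, 0], -0.5]], grip_force=20)

```text
t: 9.5
eef_pos: [576.9, 13.3, 98.8]
tool_rot: [-1.667, -2.663, -0.0]
wrist_force: [0.1, -0.5, -0.4]
grip_width: 64.0
```

Request:
arm_command(commands=[[[0, 0, 0], [0, 0, -10], -0.5], [[0, 0, 0], [0, 0, -30], -0.5], [[0, 0, 0], [0, 0, -40], -0.5], [[0, 0, 0], [0, 0, -40], -0.5], [[0, 0, 0], [0, 0, -20], -0.5]])

```text
t: 10.12
eef_pos: [577.9, 13.3, 242.6]
tool_rot: [1.665, 2.659, 0.004]
wrist_force: [-0.2, 0.5, -0.3]
grip_width: 64.4
```

Request:
arm_command(commands=[[[0, 0, 0], [55, -20, -10], -0.5], [[0, 0, 0], [55, -20, 0], -0.5], [[0, 0, 0], [55, -20, 0], -0.5], [[0, 0, 0], [50, -20, 0], -0.5], [[0, 0, 0], [0, 0, 0], -0.5]])

```text
t: 10.75
eef_pos: [408.6, 173.5, 250.0]
tool_rot: [1.66, 2.667, 0.002]
wrist_force: [0.9, -0.6, 0.1]
grip_width: 64.4
```

```bash
python3 - <<'E'
from h import *
s=observe();f=grab_frame("top");g=grab_frame("scene")
cv2.imwrite("pics/c4.png",np.hstack([cv2.resize(a,(400,457),interpolation=cv2.INTER_CUBIC) for a in(f[60:220,230:370,::-1],g[210:370,240:380,::-1])]))
print(s["t"],s["eef_pos"],s["wrist_force"],s["grip_width"])
E
```

```text
10.75 [408.57110971 173.51762521 250.02044825] [ 0.90940745 -0.62425972  0.06052267] 64.36977982759872
```

View pics/c4.png

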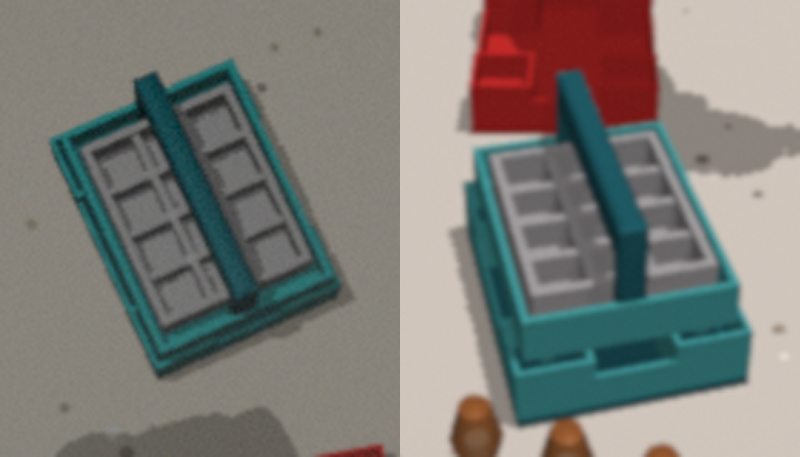

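Both views show the carrier sitting flush on the base rims, parallel and level (front rim line at (520,365) to (745,325)), with the gripper clear.

```bash
python3 -c "from workcell import *;print(hand_in())"
```

```text
the job is handed in; nothing more can be done
None
```

I picked up the teal carrier with the grey cube mold by its bar and stacked it on the empty teal base tray. I then backed the gripper clear and handed the job in at about 10.9 s of the 38 s allowed. The arm never approached the orange-mold carrier.

- **Seating:** the carrier was lowered in small steps. The tool stopped at 100 mm, against 76 mm when it gripped the carrier on the counter, so it came to rest 24 mm higher, as specified. The contact push read about 6 N.
- **Final pictures:** the top and scene views show the carrier level, parallel to the base and flush on the rims. The lugs are hidden in these views, so that they sit in the sockets is inferred from the height and the flush fit.
- **Disagreement:** before lowering, the scene camera put the carrier about 4 mm off the base along its length. I corrected this by 3 mm, and the lugs went in without side contact.

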